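# Fit the fixture plate under its clips

## Task

Take the fixture plate from the sloping stand by its grip bar, set it flat on the sub-base with its edges square to the stops, and slide it gently, without ramming it, fully home: back edge under the two clips and flush against the back stop, left edge flush against the side stop, so that all three little spring pins in the stops are pressed in. The stops have been reset by hand, so feel for them; leave the carton, the oil bottle and the steel cup where they stand.

Things in the scene. Friction and masses are not known exactly. Their poses are not given: they have to be found in the camera images.
- plate: loose aluminium plate 130 (x) x 120 (y) x 8 mm, about 0.35 kg, with a black grip bar on top. Origin: centre of its underside, z out of the upper face. At the start it lies on the sloping stand, unfastened, x pointing up the slope (30 degrees above level), z leaning 30 degrees from vertical towards the stand's low front; a ledge holds its lower edge.
- grip_bar (a point): point inside the plate's grip bar, on the plate's z axis 36 mm above the underside; axes as the plate's. The bar is centred on the plate, 14 mm thick (along x), 80 mm long (along y), and stands from the upper face (z = 8 mm) to z = 50 mm.
- stand: fixed grey sheet-metal stand, footprint 130 x 120 mm, 90 mm high; its face slopes 30 degrees. Origin: centre under its foot; x is level, from the low front to the high back. The plate's underside centre lies about 55 mm above the origin. The ledge is 7 mm high, lower than the plate's upper face.
- subbase: fixed aluminium block 180 (x) x 164 (y) mm, level top 28 mm above the bench. Origin: bench height under its centre; x to the back, y to the left. On top, dark steel: back stop (backstop) and side stop (sidestop), rigid, each set by hand to a new place every time, not reported: the back stop's face is somewhere at x = 58 to 70 mm, the side stop's at y = 54 to 66 mm. Find them by touch or by eye.
- pin_back_left (a joint): small brass spring pin in the back stop's face, 28 mm left (y) of the sub-base's middle; its travel in m. 0: out, its round tip standing 5 mm proud of the face; 0.005: pressed in flush by the plate's back edge (0.25 N). The back stop is a strip 140 mm long along y (middle at y = -8 mm), 11 mm high.
- pin_back_right (a joint): the same, 42 mm right of the middle. Two clips stand on the back stop, centred 64 mm right and 48 mm left of the middle, 22 mm wide; they reach 12 mm forward of its face, undersides 11 mm, tops 18 mm above the block's top, so the 8 mm plate can only slide in under them from the front.
- pin_side (a joint): the same kind of pin in the face of the side stop, 10 mm in front of the sub-base's middle; 0: out, 0.005: pressed in flush by the plate's left edge. The side stop is a strip 90 mm long along x (x = -55 to 35 mm), 13 mm high.
- carton: bystander: small brown card box 90 x 68 x 58 mm, loose; origin centre of underside
- oil_bottle: bystander: small white plastic bottle with a red pointed nozzle, 42 mm across, 126 mm tall, loose; origin centre of underside
- steel_cup: bystander: turned steel cup with a red band, 60 mm across, 52 mm tall, loose; origin centre of underside

How it is judged:
At the end, for the whole second after the job is handed in: the plate lies released and at rest, level (0.02 rad) on the sub-base's top (within 2 mm), under the clips, its back edge within 1.5 mm of the back stop at both back pins, its left edge within 1.5 mm of the side stop at the side pin (each pin pressed in more than 3.5 of its 5 mm) (value of joint each of pin_back_left, pin_back_right, pin_side above 0.0035 m and x of plate in the frame of subbase between -0.012 and 0.01 m and y of plate in the frame of subbase between -0.011 and 0.009 m and z of plate in the frame of subbase between 0.026 and 0.03 m and angle between the z axis of plate and the z axis of subbase, either way round below 0.02 rad and linear speed of plate below 0.01 m/s and contact force between the fingers and plate below 0.1 N); the robot touches nothing.
It fails at once if the plate is rammed against the back or side stop (contact force over 45 N) (contact force between plate and backstop above 45 N or contact force between plate and sidestop above 45 N).
It fails at once if the carton is moved more than 30 mm (distance of carton from where it was at the start of the episode above 0.03 m).
It fails at once if the oil bottle is moved more than 30 mm (distance of oil_bottle from where it was at the start of the episode above 0.03 m).
It fails at once if the steel cup is moved more than 30 mm (distance of steel_cup from where it was at the start of the episode above 0.03 m).
It also fails if it takes over 42 s, if anything falls off the work surface, if the arm or the gripper's body presses on something with over 40 N, if the wrist force passes 120 N, or if a joint passes its speed limit or range.

## Robot

A 6-joint arm with a two-finger parallel gripper is mounted at the origin on a cart in front of the work surface, level with it; the furniture and walls round the work are solid. World frame = base frame: x ahead of the robot, y to its left, z up, the work surface at z = 0. Lengths are in m, angles in rad, forces in N, time in s.
With the tool pointing down it reaches from about 0.25 to 0.725 m from the base axis. Payload 9.7 kg.
Tool frame: the origin (TCP) lies at the very end of the fingers, on their centre line; the grasp point (between the pads) lies 19 mm behind it (manip.hold_point_z is the z of the grasp point in the tool frame, in m); z points along the fingers, y is the direction in which the jaws open and shut (so a half turn about z gives the same grasp; the last joint's range is limited). The gripper opens to 85 mm and grips with 20 to 120 N. Pads are 22 mm wide; open, the fingers measure 114 mm over their backs; the gripper's body (76 mm by 85 mm) begins 54 mm behind the grasp point. The pads swing forward as they close: fully open they stand 13 mm farther back than shut.
Start: joints at [1.248, 0.087, 0.176, 1.66, 0, 1.571], TCP at [0.174, 0.522, 0.231] pointing down, gripper open.
Joint ranges: [-3.13, 3.13], [-0.85, 1.81], [-1.15, 1.24], [-2.2, 2.28], [-1.44, 1.52], [-3.14, 3.14]. Speed limits (rad/s): [2.22, 2.22, 2.57, 3.14, 3.14, 3.14].

## Interface

Orientations are given as a unit quaternion [w, x, y, z].
In Python, from bench import manip, read_camera, get_calibration, job gives the robot as it stands. The module is installed in compiled form; this text tells all that it offers.
- The arm moves only by the shell command python3 -m handwheel 'ROWS' [OPENING]. ROWS is JSON, a list of rows, each a list of 2 entries, a list of its own where there are three numbers: the shift along the tool's x, y, z in units of 40 mm (1.0 is 40 mm), then the turn about the tool's z in units of 8 degrees (1.0 is 8 degrees). In form: [[[tx, ty, tz], twist], ...]. A call has 1 to 12 rows; each row shifts and turns the commanded pose from where the row before left it, along the tool's axes as they then stand; what a row does not reach is not made up. A row lasts 1/8 s, in which the tool goes at most 62.5 mm and 10.7 degrees, less where a joint would pass 70% of its speed; a pose out of reach is approached as far as the arm can. A call is refused whole if a number of a shift passes 1 or a number of a turn 1, either way. A call with a gripper value outside its range is refused whole. OPENING is the finger opening in mm, from 0 to 85.4, set as the call begins (- or left out, the last holds). The fingers move at their own pace and stop on an object; the grip force is fixed at half the most. Time passes only in rows, so rows that do not move let the fingers close. It gives the time, the measured TCP pose, the force and the opening at its end, in the units of the state.
- manip.state(): the state, without advancing time (a new reading comes with each control period).
- read_camera(name): name is "scene" or "top"; returns the picture (480x640x3 uint8, red, green, blue); there is no depth.
- get_calibration(name): a dict with "intrinsics" (3x3 intrinsics, pixels), "k1" (the pictures are not rectified: a ray, as slopes to the right and down, at radius r is drawn at 1 + k1 r^2 times it, then the intrinsics apply), "cam_to_world" (4x4, takes a point from camera to world coordinates). Camera axes: x right, y down, z forward; pixel columns grow to the right and rows downward; lengths in m; the calibration is good to about 2 mm. A picture is of the moment at which its call begins. get_calibration takes no time and is no camera call.
- job.close_job(): hands the job in, once; it reports no verdict.
The state is a dict: "time": time; "joints": joint angles; "qvel": joint speeds; "tau": joint torques, N m; "eef_pos": TCP position; "tcp_rot": TCP orientation; "contact_force": force on the tool from outside, world axes, zero at the start; "wrist_torque": the same for the moment, N m; "opening": opening from 0.0 (shut) to 1.0 (fully open).
Only numpy, scipy, OpenCV 4.12 (cv2) and the standard library are available. Lean on these libraries where they do the work, as an engineer would, in place of code of your own. Each camera call takes 0.05 s, during which the arm holds its last target.

## Working session

There is one attempt and no reset: what is moved stays moved. The work goes in short steps, Python scripts to look and compute and a shell command to move; the robot and the scene stay as the last step left them, time stands still between calls to the robot, and variables do not carry over. Pictures are saved under pics/ and viewed, and the job is handed in when it is done.

```bash
mkdir -p pics; python3 - <<'E'
from bench import manip, read_camera, get_calibration
import cv2
print(manip.state())
print(manip.hold_point_z)
for n in("scene","top"):
    c=get_calibration(n);print(n,c)
    cv2.imwrite(f"pics/{n}0.png",read_camera(n)[:,:,::-1])
E
```

```text
{'time': 0.0, 'joints': array([1.24802528e+00, 8.74580392e-02, 1.75131419e-01, 1.65977554e+00,
       3.63652892e-06, 1.57079288e+00]), 'qvel': array([-0.00063438,  0.00029416, -0.00057897, -0.00063439, -0.00043545,
       -0.00040208]), 'tau': array([ 6.94660703e-04, -5.20381629e+01,  4.64807618e+01,  1.61130319e-02,
        1.96586342e-05,  2.40361391e-05]), 'eef_pos': array([0.17438692, 0.52138986, 0.23058278]), 'tcp_rot': array([-1.06709850e-04,  1.60684147e-01,  9.87005663e-01, -6.44137689e-04]), 'contact_force': array([0.16176741, 0.22891149, 0.32715301]), 'wrist_torque': array([-0.01788734,  0.01291877, -0.03601498]), 'opening': 0.9972979251615365}
-0.0187
scene {'intrinsics': array([[465.27289333,   0.        , 314.12048538],
       [  0.        , 465.27289333, 247.41670076],
       [  0.        ,   0.        ,   1.        ]]), 'k1': -0.06785973128567825, 'cam_to_world': array([[ 0.90170467, -0.32245807,  0.28800953,  0.25327429],
       [-0.43221995, -0.68879973,  0.58201448, -0.87026359],
       [ 0.01070562, -0.64928863, -0.76046674,  1.12315873],
       [ 0.        ,  0.        ,  0.        ,  1.        ]])}
top {'intrinsics': array([[607.84540431,   0.        , 320.23741129],
       [  0.        , 607.84540431, 240.23892749],
       [  0.        ,   0.        ,   1.        ]]), 'k1': -0.07151734407715937, 'cam_to_world': array([[ 0.03089504, -0.97921853,  0.20044092,  0.3471727 ],
       [-0.99951995, -0.03073248,  0.0039233 , -0.08639161],
       [ 0.00231828, -0.20046591, -0.97969794,  1.42162136],
       [ 0.        ,  0.        ,  0.        ,  1.        ]])}
```

View pics/scene0.png

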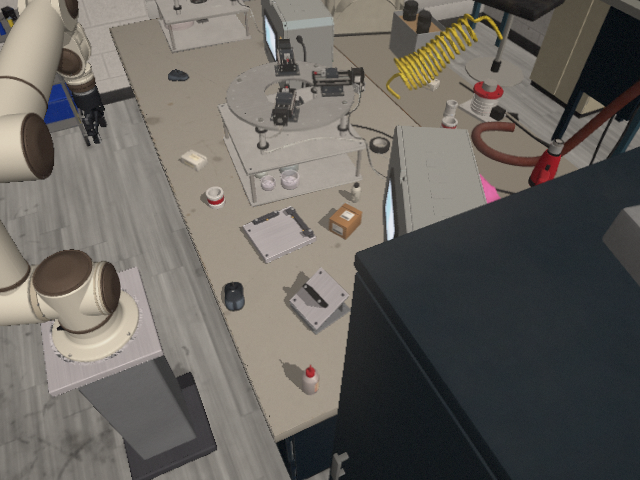

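View pics/top0.png

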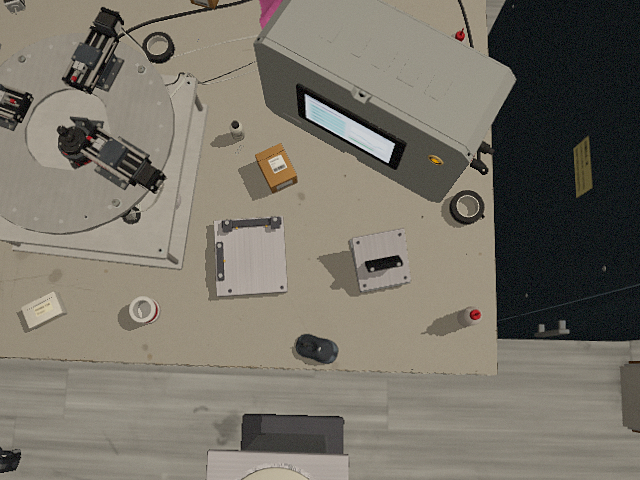

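```bash
python3 - <<'E'
import cv2
a=cv2.imread("pics/top0.png");b=cv2.imread("pics/scene0.png")
cv2.imwrite("pics/c1.png",cv2.resize(a[205:305,200:300],None,fx=6,fy=6,interpolation=2))
cv2.imwrite("pics/c2.png",cv2.resize(a[215:305,335:425],None,fx=6,fy=6,interpolation=2))
cv2.imwrite("pics/c3.png",cv2.resize(b[190:340,230:370],None,fx=4,fy=4,interpolation=2))
E
```

```text
(no output)
```

View pics/c1.png

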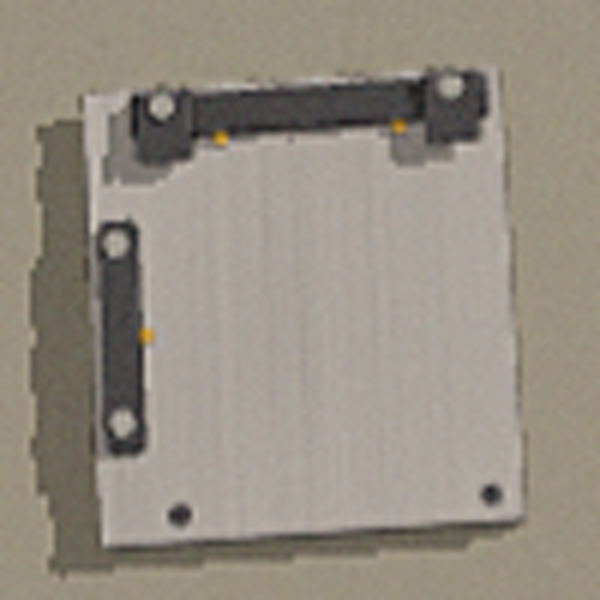

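View pics/c2.png

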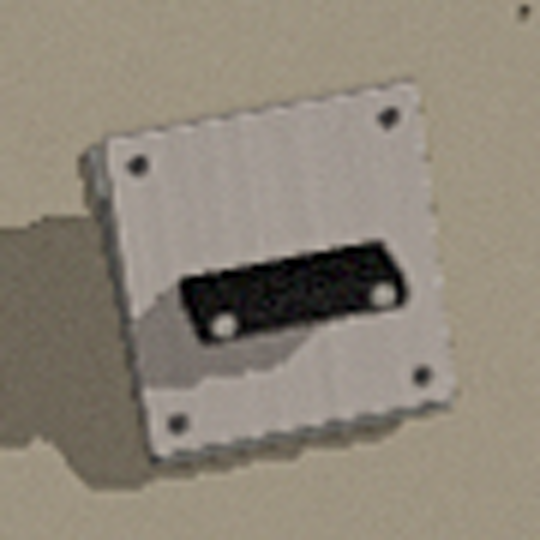

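View pics/c3.png

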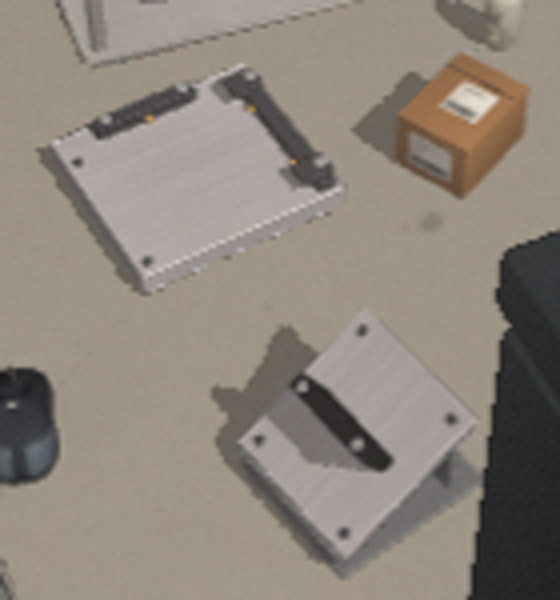

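```bash
cat > h.py <<'E'
import numpy as np,cv2
from bench import get_calibration
from scipy.spatial.transform import Rotation as R
from scipy.optimize import least_squares
C={n:get_calibration(n) for n in("scene","top")}
def proj(n,P):
    c=C[n];T=np.linalg.inv(c["cam_to_world"]);p=np.atleast_2d(P)@T[:3,:3].T+T[:3,3]
    s=p[:,:2]/p[:,2:];r2=(s**2).sum(1,keepdims=True);s=s*(1+c["k1"]*r2);K=c["intrinsics"]
    return s*[K[0,0],K[1,1]]+K[:2,2]
def ray(n,uv,z):
    c=C[n];K=c["intrinsics"];uv=np.atleast_2d(uv)
    d=(uv-K[:2,2])/[K[0,0],K[1,1]];s=d.copy()
    for _ in range(20): s=d/(1+c["k1"]*(s**2).sum(1,keepdims=True))
    v=np.c_[s,np.ones(len(s))]@c["cam_to_world"][:3,:3].T;o=c["cam_to_world"][:3,3]
    return o+v*((z-o[2])/v[:,2])[:,None]
def crop(l,f,ox,oy): return (np.array(l,float)+.5)/f-.5+[ox,oy]
SUB=(0.,0.,0.)
E
cat > fit.py <<'E'
from h import *
pt=crop([(107,137),(415,80),(452,402),(155,458)],6,335,215)
ps=crop([(365,312),(475,425),(345,558),(240,440)],4,230,190)
Pp=np.array([(65,60,8),(65,-60,8),(-65,-60,8),(-65,60,8)])/1e3
def plate(q): return R.from_euler('zy',[q[3],-np.pi/6]).as_matrix()
def f(q,w=("top","scene")):
    P=Pp@plate(q).T+q[:3]
    r=[]
    if "top" in w:r.append((proj("top",P)-pt).ravel())
    if "scene" in w:r.append((proj("scene",P)-ps).ravel())
    return np.concatenate(r)
for w in (("top","scene"),("top",),("scene",)):
    s=least_squares(f,[.35,-.15,.055,.15],args=(w,));print("plate",w,s.x.round(4),s.fun.round(1))
bt=crop([(85,95),(497,68),(522,522),(103,547)],6,200,205)
bs=crop([(245,68),(343,185),(147,280),(52,147)],4,230,190)
Pb=np.array([(90,82,28),(90,-82,28),(-90,-82,28),(-90,82,28)])/1e3
def g(q,w=("top","scene")):
    P=Pb@R.from_euler('z',q[2]).as_matrix().T+[q[0],q[1],0]
    r=[]
    if "top" in w:r.append((proj("top",P)-bt).ravel())
    if "scene" in w:r.append((proj("scene",P)-bs).ravel())
    return np.concatenate(r)
for w in (("top","scene"),("top",),("scene",)):
    s=least_squares(g,[.35,.05,.05],args=(w,));print("sub",w,s.x.round(4),s.fun.round(1))
    q=s.x;Rm=R.from_euler('z',q[2]).as_matrix()
    for n,l in(("top",crop([(221,138),(399,126),(147,335)],6,200,205)),("scene",crop([(250,109),(292,162),(150,118)],4,230,190))):
        print(n,"pins sub mm",((ray(n,l,.0325)-[q[0],q[1],0])@Rm*1e3)[:,:2].round(1).tolist())
    print("stop top edges",((ray("top",crop([(205,138),(410,122)],6,200,205),.039)-[q[0],q[1],0])@Rm*1e3)[:,:2].round(1).tolist(),((ray("top",crop([(139,250),(147,430)],6,200,205),.041)-[q[0],q[1],0])@Rm*1e3)[:,:2].round(1).tolist())
E
python3 fit.py
```

```text
plate ('top', 'scene') [ 0.591  -0.2227  0.0481  0.1956] [-0.9 -0.9  0.6  0.4  1.4 -0.3 -0.5 -1.8  0.2  0.6 -1.2 -1.5 -1.9  0.2
 -0.   1.8]
plate ('top',) [ 0.5911 -0.2233  0.039   0.2024] [-1.   0.1  0.1  1.1  1.2  0.  -0.3 -1.3]
plate ('scene',) [ 0.5906 -0.2279  0.0566  0.1842] [ 1.2  0.1 -0.2 -1.4 -1.5  0.2  0.5  1.2]
sub ('top', 'scene') [0.5928 0.0805 0.1023] [ 0.3 -0.7  0.9 -1.1  1.4 -1.   0.2 -0.2 -1.4 -1.5 -0.3  0.5 -1.9 -0.5
 -1.7 -1.2]
top pins sub mm [[66.1, 29.5], [65.9, -40.3], [-10.0, 61.5]]
scene pins sub mm [[68.2, 25.8], [67.7, -42.4], [-6.6, 58.7]]
stop top edges [[65.0, 34.9], [65.7, -45.1]] [[22.0, 62.0], [-48.3, 61.8]]
sub ('top',) [0.591  0.0821 0.098 ] [-0.2 -0.2  0.4 -0.2  0.5 -0.1 -0.7  0.4]
top pins sub mm [[67.5, 28.0], [67.7, -41.7], [-8.6, 59.8]]
scene pins sub mm [[69.7, 24.4], [69.5, -43.9], [-5.2, 56.9]]
stop top edges [[66.4, 33.5], [67.5, -46.5]] [[23.3, 60.4], [-47.0, 59.8]]
sub ('scene',) [0.5956 0.0763 0.1121] [-0.4 -1.   1.2  0.8 -0.2  0.2 -0.5 -0.3]
top pins sub mm [[64.1, 33.3], [63.2, -36.4], [-11.6, 66.1]]
scene pins sub mm [[66.1, 29.6], [65.0, -38.6], [-8.3, 63.3]]
stop top edges [[63.0, 38.8], [62.9, -41.2]] [[20.3, 66.3], [-50.0, 66.8]]
```

```bash
cat >> fit.py <<'E'
print('---')
def f2(q,w):
    P=Pp@R.from_euler('zyx',q[3:]).as_matrix().T+q[:3]
    r=[]
    if "top" in w:r.append((proj("top",P)-pt).ravel())
    if "scene" in w:r.append((proj("scene",P)-ps).ravel())
    return np.concatenate(r)
for w in (("top","scene"),("top",),("scene",)):
    s=least_squares(f2,[.59,-.22,.05,.15,-.52,0],args=(w,));print("plate",w,s.x.round(4),s.fun.round(1))
E
python3 fit.py | sed -n '/---/,$p'
python3 - <<'E'
import cv2
a=cv2.imread("pics/top0.png");b=cv2.imread("pics/scene0.png")
cv2.imwrite("pics/c4.png",cv2.resize(b[260:340,280:360],None,fx=7,fy=7,interpolation=2))
E
```

```text
---
plate ('top', 'scene') [ 0.5908 -0.2218  0.0479  0.252  -0.4816  0.1467] [-0.2 -0.4  0.4 -0.5  0.5 -1.1 -0.4 -0.7 -0.4 -0.2 -0.  -0.1 -1.2  0.8
 -1.3  0.6]
plate ('top',) [ 0.5914 -0.2229  0.0345  0.247  -0.4251  0.1563] [ 0.1 -0.1 -0.1  0.1  0.2 -0.1 -0.2  0.1]
plate ('scene',) [ 0.6019 -0.2046  0.0199  0.2726 -0.4948  0.2032] [-0. -0.  0.  0. -0. -0.  0.  0.]
```

View pics/c4.png

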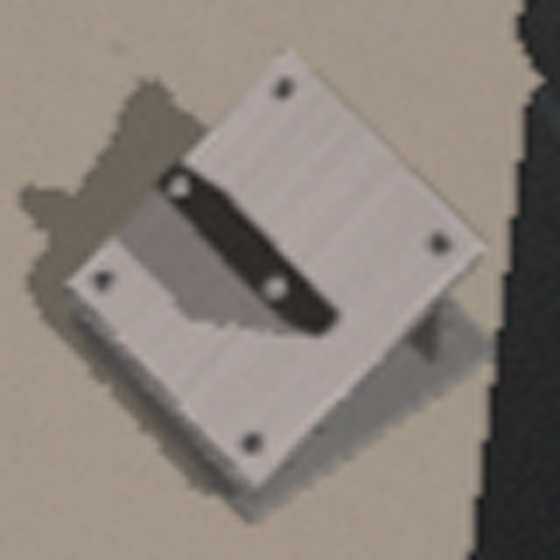

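```bash
cat > fit2.py <<'E'
from h import *
top=crop([(107,137),(415,80),(452,402),(155,458),(138,165),(388,117),(422,376),(178,424),(223,326),(382,293)],6,335,215)
sc=crop([(287,52),(485,245),(258,490),(68,285),(284,88),(440,243),(252,443),(103,280),(180,187),(275,288)],7,280,260)
S=np.array([(1,1),(1,-1),(-1,-1),(-1,1)])
def pts(q):
    hx,hy,b=q[4:7]
    P=np.r_[np.c_[S*[.065,.06],[.008]*4],np.c_[S*[hx,hy],[.008]*4],[[0,b,.05],[0,-b,.05]]]
    return P@R.from_euler('zy',[q[3],-np.pi/6]).as_matrix().T+q[:3]
def f(q,w,bias):
    P=pts(q);r=[]
    if "top" in w:r.append(proj("top",P)-top+(q[7:9] if bias else 0))
    if "scene" in w:r.append(proj("scene",P)-sc+(q[9:11] if bias else 0))
    r=np.concatenate(r).ravel()
    return np.r_[r,(q[7:]/.4 if bias else q[7:])]
for w,bi in ((("top","scene"),0),(("top","scene"),1),(("top",),0),(("scene",),0)):
    s=least_squares(f,[.59,-.22,.05,.2,.05,.05,.03]+[0]*4,args=(w,bi),loss='soft_l1');print(w,s.x.round(4));print(s.fun.round(1)[:40].reshape(-1,2).tolist())
E
python3 fit2.py
```

```text
('top', 'scene') [ 0.5904 -0.2232  0.0505  0.2067  0.053   0.0488  0.031   0.      0.
  0.      0.    ]
[[-0.9, -0.5], [0.6, 0.2], [2.0, -0.5], [0.2, -1.5], [-0.3, -1.0], [0.9, -0.1], [1.5, -0.1], [0.3, -1.3], [-1.9, -0.8], [-0.7, 0.2], [0.1, 1.0], [-1.7, -0.8], [-2.3, -0.5], [0.2, 1.2], [-0.0, 1.2], [-0.9, 0.2], [-0.8, 0.3], [0.2, 1.3], [-1.2, -0.4], [-1.4, -0.8]]
('top', 'scene') [ 0.5905 -0.2232  0.0506  0.209   0.0531  0.0489  0.0311 -0.0917  0.3442
  0.4195 -0.1156]
[[-1.0, -0.1], [0.5, 0.5], [2.0, -0.2], [0.2, -1.1], [-0.5, -0.6], [0.8, 0.1], [1.5, 0.2], [0.3, -0.9], [-2.0, -0.4], [-0.7, 0.4], [0.5, 0.8], [-1.2, -1.0], [-1.8, -0.6], [0.6, 1.1], [0.3, 1.1], [-0.4, -0.0], [-0.3, 0.2], [0.7, 1.2], [-0.8, -0.5], [-0.9, -0.9]]
('top',) [ 0.5903 -0.2234  0.0442  0.2095  0.0533  0.0479  0.0307  0.      0.
  0.      0.    ]
[[-1.1, 0.2], [0.2, 0.8], [1.7, -0.1], [0.1, -1.1], [-0.1, -0.5], [0.1, 0.4], [0.9, 0.4], [0.7, -0.8], [-1.9, -0.3], [-1.1, 0.7], [0.0, 0.0], [0.0, 0.0]]
('scene',) [ 0.5859 -0.2363  0.0721  0.2041  0.0521  0.0499  0.0312  0.      0.
  0.      0.    ]
[[0.9, 0.1], [-0.3, -1.1], [-1.7, -0.2], [0.3, 0.9], [0.3, 0.5], [0.4, 0.4], [0.3, 0.5], [0.5, 0.5], [-0.8, -1.0], [-0.6, -1.0], [0.0, 0.0], [0.0, 0.0]]
```

```bash
cat >> fit2.py <<'E'
print("free")
def pts(q):
    hx,hy,b=q[4:7]
    P=np.r_[np.c_[S*[.065,.06],[.008]*4],np.c_[S*[hx,hy],[.008]*4],[[0,b,.05],[0,-b,.05]]]
    return P@R.from_euler('zyx',[q[3],q[7],q[8]]).as_matrix().T+q[:3]
def f(q,w):
    P=pts(q);r=[]
    if "top" in w:r.append(proj("top",P)-top)
    if "scene" in w:r.append(proj("scene",P)-sc)
    return np.concatenate(r).ravel()
for w in (("top","scene"),("top",),("scene",)):
    s=least_squares(f,[.59,-.22,.05,.2,.05,.05,.03,-.52,0],args=(w,));print(w,s.x.round(4));print(s.fun.round(1)[:40].reshape(-1,2).tolist())
    print(R.from_euler('zyx',[s.x[3],s.x[7],s.x[8]]).as_matrix().round(3))
E
python3 fit2.py | sed -n '/free/,$p'
```

```text
free
('top', 'scene') [ 0.5903 -0.2215  0.0505  0.2543  0.0532  0.0481  0.03   -0.5058  0.1238]
[[-0.7, 0.0], [0.2, -0.4], [0.8, -1.3], [-0.4, -0.8], [0.1, -0.7], [0.2, -0.6], [0.2, -0.6], [0.2, -0.7], [0.4, -0.8], [0.3, -0.4], [-0.6, -0.1], [-1.0, 0.0], [-1.7, -0.2], [-0.9, -0.0], [-0.4, 0.5], [-0.5, 0.6], [-0.6, 0.4], [-0.5, 0.4], [-0.6, 0.3], [-0.4, 0.4]]
[[ 0.847 -0.22  -0.485]
 [ 0.192  0.975 -0.108]
 [ 0.496 -0.001  0.868]]
('top',) [ 0.59   -0.222   0.0422  0.2474  0.0531  0.0484  0.0303 -0.4837  0.1231]
[[-0.5, 0.5], [-0.0, 0.4], [0.4, -0.4], [-0.5, -0.1], [0.1, -0.1], [0.1, 0.2], [-0.0, 0.2], [-0.1, -0.1], [0.2, -0.6], [0.3, -0.1]]
[[ 0.858 -0.217 -0.465]
 [ 0.188  0.976 -0.109]
 [ 0.478  0.006  0.879]]
('scene',) [ 0.5916 -0.2236  0.0537  0.2591  0.0531  0.0479  0.0296 -0.5134  0.1255]
[[-0.1, -0.4], [-0.3, -0.4], [-0.8, -0.3], [-0.2, -0.1], [0.2, 0.2], [0.2, 0.2], [0.3, 0.2], [0.3, 0.4], [0.1, 0.2], [0.2, 0.1]]
[[ 0.842 -0.223 -0.491]
 [ 0.195  0.975 -0.109]
 [ 0.503 -0.004  0.864]]
```

```bash
sed -i "s/'zy'/'ZY'/;/print(\"free/,\$d" fit2.py; python3 fit2.py; grep -n "'z'" fit.py|head -3
```

```text
('top', 'scene') [ 0.5903 -0.2214  0.0506  0.2213  0.0532  0.0481  0.03    0.      0.
  0.      0.    ]
[[-0.7, 0.0], [0.2, -0.3], [0.7, -1.3], [-0.4, -0.8], [0.2, -0.7], [0.2, -0.6], [0.1, -0.6], [0.1, -0.8], [0.4, -0.7], [0.3, -0.3], [-0.7, -0.2], [-1.1, -0.0], [-1.7, -0.2], [-0.9, -0.1], [-0.4, 0.4], [-0.5, 0.5], [-0.6, 0.4], [-0.5, 0.4], [-0.6, 0.3], [-0.4, 0.4]]
('top', 'scene') [ 0.5903 -0.2214  0.0507  0.222   0.0532  0.0481  0.0299 -0.0596  0.3827
  0.53   -0.1066]
[[-0.7, 0.5], [0.2, 0.1], [0.6, -0.9], [-0.5, -0.4], [0.1, -0.3], [0.1, -0.2], [0.0, -0.2], [0.0, -0.3], [0.3, -0.3], [0.2, 0.1], [-0.2, -0.3], [-0.6, -0.2], [-1.2, -0.3], [-0.4, -0.2], [0.0, 0.2], [-0.0, 0.4], [-0.1, 0.3], [-0.0, 0.3], [-0.1, 0.2], [0.1, 0.3]]
('top',) [ 0.5895 -0.2215  0.0472  0.2193  0.0534  0.0482  0.0302  0.      0.
  0.      0.    ]
[[-0.7, 0.6], [0.1, 0.4], [0.5, -0.7], [-0.6, -0.3], [0.1, -0.2], [0.1, 0.0], [-0.1, 0.1], [-0.1, -0.2], [0.2, -0.1], [0.2, 0.3], [0.0, 0.0], [0.0, 0.0]]
('scene',) [ 0.5916 -0.2232  0.0532  0.2269  0.0531  0.0479  0.0295  0.      0.
  0.      0.    ]
[[-0.1, -0.4], [-0.2, -0.4], [-0.8, -0.3], [-0.3, -0.1], [0.1, 0.2], [0.2, 0.2], [0.2, 0.2], [0.2, 0.3], [0.2, 0.2], [0.3, 0.1], [0.0, 0.0], [0.0, 0.0]]
18:    P=Pb@R.from_euler('z',q[2]).as_matrix().T+[q[0],q[1],0]
25:    q=s.x;Rm=R.from_euler('z',q[2]).as_matrix()
```

```bash
python3 -m handwheel '[[[-0.85,-0.8,0],0],[[-0.85,-0.8,0],0],[[-0.85,-0.8,0],0],[[-0.85,-0.8,0],0],[[-0.85,-0.8,0],0],[[-0.85,-0.8,0],0],[[-0.85,-0.8,0],0],[[-0.85,-0.8,0],0],[[-0.85,-0.8,0],0],[[-0.85,-0.8,0],0],[[-0.85,-0.8,0],0],[[-0.85,-0.8,0],0]]' 85.4; python3 -c "
import sys
from bench import manip
print(manip.state()['joints'])"
```

```text
time: 1.6
eef_pos: [0.44, 0.0265, 0.2311]
tcp_rot: [-0.0, 0.161, 0.987, 0.0]
contact_force: [0.4, 0.4, 0.9]
opening: 1.002
[ 6.00414620e-02 -1.72146807e-01 -7.45236631e-02  1.66858283e+00
  1.30928274e-04  3.83002031e-01]
```

```bash
python3 - <<'E'
import cv2
b=cv2.imread("pics/scene0.png")
cv2.imwrite("pics/c5.png",cv2.resize(b[200:270,235:325],None,fx=8,fy=8,interpolation=2))
E
```

```text
(no output)
```

View pics/c5.png

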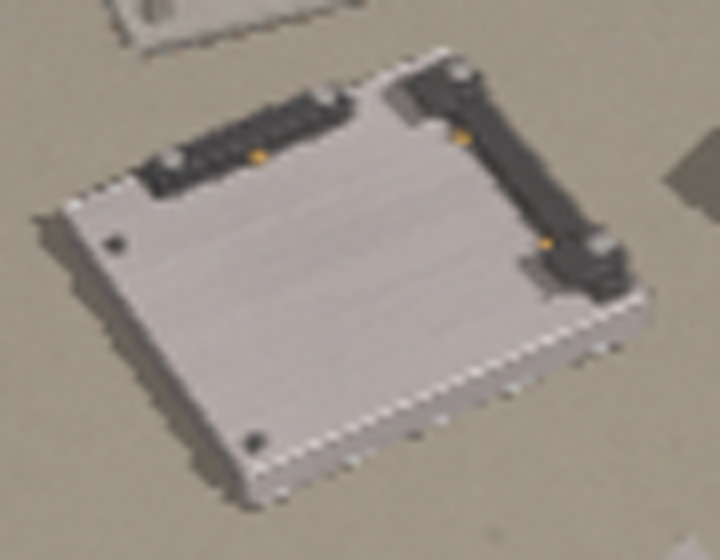

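```bash
cat > fit3.py <<'E'
from h import *
top=crop([(85,95),(497,68),(522,522),(103,547),(221,138),(399,126),(147,335)],6,200,205)
sc=crop([(447,48),(645,293),(248,470),(68,208),(462,138),(545,243),(259,157)],8,235,200)
def f(q,w):
    P=np.array([(90,82,28),(90,-82,28),(-90,-82,28),(-90,82,28),(q[3],28,32),(q[3],-42,32),(-10,q[4],32)])/1e3
    P=P@R.from_euler('z',q[2]).as_matrix().T+[q[0],q[1],0]
    r=[]
    if "top" in w:r.append(proj("top",P)-top+q[5:7])
    if "scene" in w:r.append(proj("scene",P)-sc+q[7:9])
    return np.r_[np.concatenate(r).ravel(),q[5:]/.5]
for w in (("top","scene"),("top",),("scene",)):
    s=least_squares(f,[.59,.08,.1,65,60,0,0,0,0],args=(w,),x_scale=[1,1,1,1e3,1e3,1,1,1,1],loss='soft_l1');print(w,s.x.round(4),s.fun.round(1).tolist())
E
python3 fit3.py
```

```text
('top', 'scene') [ 0.5927  0.0817  0.0984 66.9287 59.8083 -0.1438  0.3301  0.7203  0.0866] [-0.2, -0.5, 0.4, -0.6, 0.6, -0.5, -0.6, 0.0, 0.1, -0.0, 0.2, -0.0, 0.1, 0.3, -0.2, -0.6, 0.4, 0.1, -0.7, 0.6, -1.5, -0.6, -0.2, -0.2, 0.2, 0.2, -0.3, 0.0, -0.3, 0.7, 1.4, 0.2]
('top',) [ 5.91300e-01  8.23000e-02  9.68000e-02  6.74624e+01  5.96341e+01
 -2.00000e-04  9.70000e-03  0.00000e+00  0.00000e+00] [-0.3, -0.3, 0.4, -0.3, 0.4, -0.1, -0.8, 0.3, 0.0, -0.0, 0.1, 0.0, 0.0, 0.5, -0.0, 0.0, 0.0, 0.0]
('scene',) [5.96000e-01 8.00000e-02 1.01200e-01 6.56328e+01 6.03074e+01 0.00000e+00
 0.00000e+00 2.70000e-03 5.87000e-02] [0.1, -0.6, 0.9, 0.0, -0.1, 0.6, -1.1, -0.5, -0.2, -0.1, 0.3, 0.3, 0.0, -0.0, 0.0, 0.0, 0.0, 0.1]
```

```bash
python3 -m handwheel '[[[-0.75,-0.75,0],-0.5],[[-0.75,-0.75,0],-0.5],[[-0.75,-0.75,0],-0.5],[[-0.75,-0.75,0],-0.5],[[-0.4,-0.8,0],-0.5],[[-0.3,-0.8,0],-0.5],[[0,0,0],-0.5],[[0,0,0],-0.4],[[0,0,0],0]]'
```

```text
time: 2.72
eef_pos: [0.5578, -0.1791, 0.2308]
tcp_rot: [-0.0, -0.11, 0.994, 0.0]
contact_force: [0.6, 0.9, 0.1]
opening: 1.0
```

```bash
python3 -m handwheel '[[[-0.06,-0.6,0.3],0],[[-0.06,-0.62,0.7],0],[[0,0,0.8],0],[[0,0,0.8],0],[[0,0,0.6],0],[[0,0,0.15],0],[[0,0,0],0]]'; python3 - <<'E'
from h import *
from bench import read_camera,manip
s=manip.state();print(s["eef_pos"],s["tcp_rot"],s["contact_force"])
for n in("scene","top"): cv2.imwrite(f"pics/{n}1.png",read_camera(n)[:,:,::-1])
a=cv2.imread("pics/top1.png");b=cv2.imread("pics/scene1.png")
cv2.imwrite("pics/d1.png",cv2.resize(a[205:305,335:435],None,fx=6,fy=6,interpolation=2))
cv2.imwrite("pics/d2.png",cv2.resize(b[230:340,270:380],None,fx=5,fy=5,interpolation=2))
E
```

```text
time: 3.6
eef_pos: [0.5733, -0.226, 0.0972]
tcp_rot: [-0.0, -0.11, 0.994, 0.0]
contact_force: [-0.2, 0.2, 0.7]
opening: 0.999
[ 0.57330024 -0.22600025  0.09721331] [-1.93015961e-04 -1.10319308e-01  9.93896177e-01  4.45741466e-05] [-0.1965734   0.17563532  0.71910233]
```

View pics/d1.png

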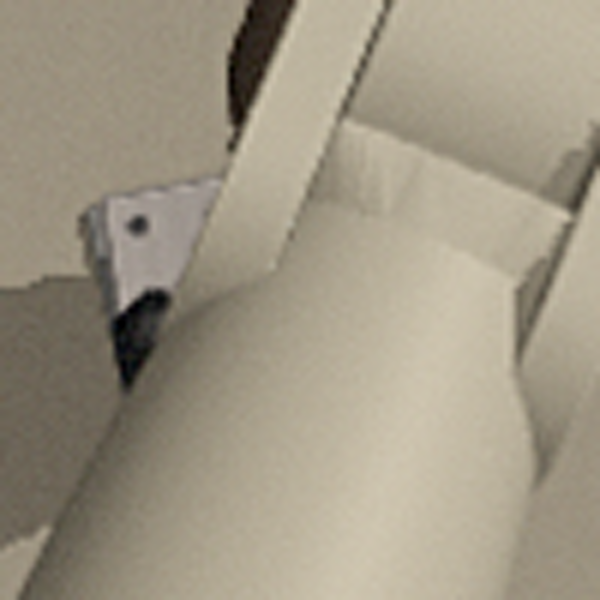

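View pics/d2.png

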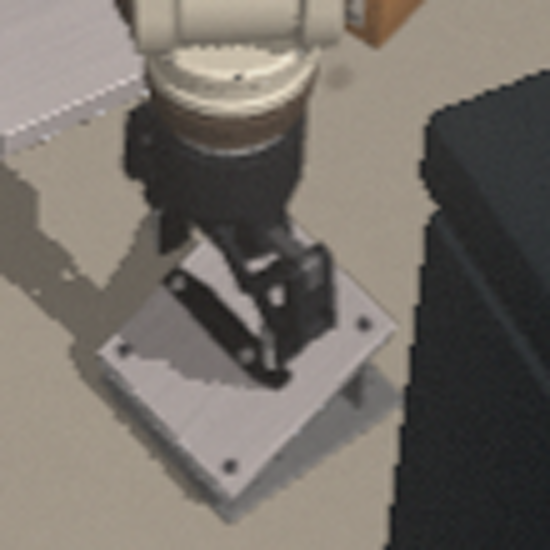

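```bash
python3 -m handwheel '[[[0,0,0.1],0],[[0,0,0.1],0],[[0,0,0.1],0],[[0,0,0],0]]'; python3 -m handwheel '[[[0,0,0.08],0],[[0,0,0.08],0],[[0,0,0],0]]'
```

```text
time: 4.2
eef_pos: [0.5731, -0.2254, 0.0848]
tcp_rot: [-0.0, -0.111, 0.994, 0.0]
contact_force: [0.7, 0.5, 0.2]
opening: 0.997
time: 4.58
eef_pos: [0.5732, -0.2255, 0.0785]
tcp_rot: [-0.0, -0.111, 0.994, 0.0]
contact_force: [0.1, -0.3, -1.3]
opening: 1.001
```

```bash
python3 -m handwheel '[[[0,0,0.08],0],[[0,0,0.08],0],[[0,0,0],0]]';python3 -m handwheel '[[[0,0,0.08],0],[[0,0,0.08],0],[[0,0,0],0]]'; python3 - <<'E'
from h import *
from bench import read_camera,manip
for n in("scene",): cv2.imwrite(f"pics/{n}2.png",read_camera(n)[:,:,::-1])
b=cv2.imread("pics/scene2.png")
cv2.imwrite("pics/d3.png",cv2.resize(b[250:340,280:370],None,fx=6,fy=6,interpolation=2))
E
```

```text
time: 4.95
eef_pos: [0.5732, -0.2255, 0.0721]
tcp_rot: [-0.0, -0.111, 0.994, 0.0]
contact_force: [-0.2, -0.7, 0.4]
opening: 1.001
time: 5.32
eef_pos: [0.5731, -0.2255, 0.0657]
tcp_rot: [-0.0, -0.111, 0.994, 0.0]
contact_force: [-0.4, 0.0, -0.6]
opening: 0.999
```

View pics/d3.png

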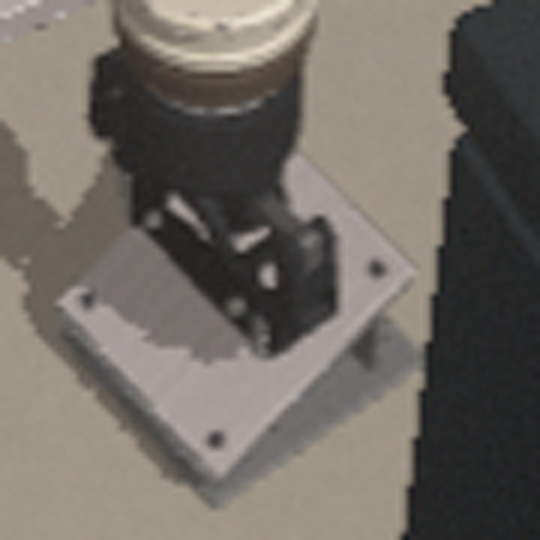

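```bash
python3 -m handwheel '[[[0,0,0.08],0],[[0,0,0.08],0],[[0,0,0.04],0],[[0,0,0],0]]';python3 -m handwheel '[[[0,0,0],0],[[0,0,0],0],[[0,0,0],0],[[0,0,0],0]]' 74
```

```text
time: 5.88
eef_pos: [0.5733, -0.2255, 0.0579]
tcp_rot: [-0.0, -0.111, 0.994, 0.0]
contact_force: [-0.0, 0.1, -0.3]
opening: 1.002
time: 6.38
eef_pos: [0.5734, -0.2256, 0.0585]
tcp_rot: [0.0, -0.111, 0.994, -0.0]
contact_force: [-3.7, 1.3, 5.4]
opening: 0.921
```

```bash
python3 -m handwheel '[[[0,0,0],0],[[0,0,0],0],[[0,0,-0.1],0],[[0,0,-0.2],0],[[0,0,-0.3],0],[[0,0,-0.4],0],[[0,0,-0.4],0],[[0,0,0],0]]' 60;  python3 - <<'E'
from h import *
from bench import read_camera,manip
for n in("scene",): cv2.imwrite(f"pics/{n}3.png",read_camera(n)[:,:,::-1])
b=cv2.imread("pics/scene3.png")
cv2.imwrite("pics/d4.png",cv2.resize(b[220:340,260:380],None,fx=5,fy=5,interpolation=2))
E
```

```text
time: 7.38
eef_pos: [0.5743, -0.2259, 0.1163]
tcp_rot: [0.001, -0.111, 0.994, -0.001]
contact_force: [1.2, -0.2, -4.5]
opening: 0.924
```

View pics/d4.png

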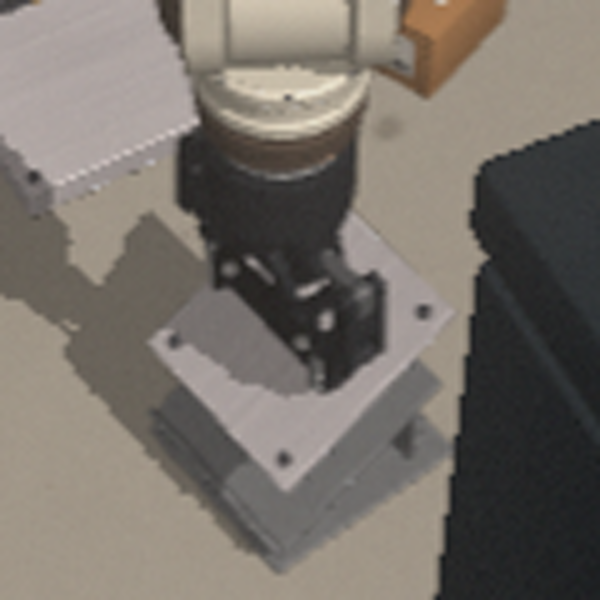

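```bash
cat > fit4.py <<'E'
from h import *
sc=crop([(455,312),(287,490),(150,342),(423,311),(283,459),(174,341)],5,260,220)
P0=np.array([(65,-60,8),(-65,-60,8),(-65,60,8),(53.2,-48.1,8),(-53.2,-48.1,8),(-53.2,48.1,8)])/1e3
def f(q,free):
    P=P0@R.from_euler('ZY',[q[3],q[4]]).as_matrix().T+q[:3]
    return np.r_[(proj("scene",P)-sc+[.53,-.1]).ravel(), (q[:4]-x0)/[.003,.002,.004,.01]]
x0=np.array([.5915,-.2218,.108,.222])
s=least_squares(f,[*x0,-.52],args=(1,));print(s.x.round(4),s.fun.round(1))
E
python3 fit4.py
```

```text
[ 0.5925 -0.2218  0.1083  0.2213 -0.5334] [-0.1 -0.5 -0.6  0.2 -0.5  0.2  0.2  0.1  0.4  0.1  0.3  0.   0.3 -0.
  0.1 -0.1]
```

```bash
python3 -m handwheel '[[[0,0.3,-0.2],0],[[-0.1,0.6,0],0],[[-0.1,0.75,0],0],[[-0.1,0.75,0],0],[[-0.1,0.75,0],0],[[-0.1,0.75,0],0],[[-0.1,0.75,0],0],[[-0.1,0.75,0],0],[[-0.1,0.75,0],0.3],[[-0.1,0.75,0],0.3],[[-0.1,0.42,0],0.285],[[0,0,0],0]]'; python3 - <<'E'
from h import *
from bench import read_camera,manip
for n in("scene","top"): cv2.imwrite(f"pics/{n}4.png",read_camera(n)[:,:,::-1])
b=cv2.imread("pics/scene4.png")
cv2.imwrite("pics/d5.png",cv2.resize(b[170:280,220:350],None,fx=6,fy=6-.6,interpolation=2))
print(manip.state()["eef_pos"],manip.state()["tcp_rot"])
E
```

```text
time: 8.93
eef_pos: [0.5498, 0.0711, 0.1219]
tcp_rot: [-0.0, -0.05, 0.999, 0.0]
contact_force: [0.8, 0.2, -3.1]
opening: 0.926
[0.55006908 0.0694578  0.12194588] [-1.95681203e-04 -4.99787624e-02  9.98750260e-01 -5.92320291e-05]
```

View pics/d5.png

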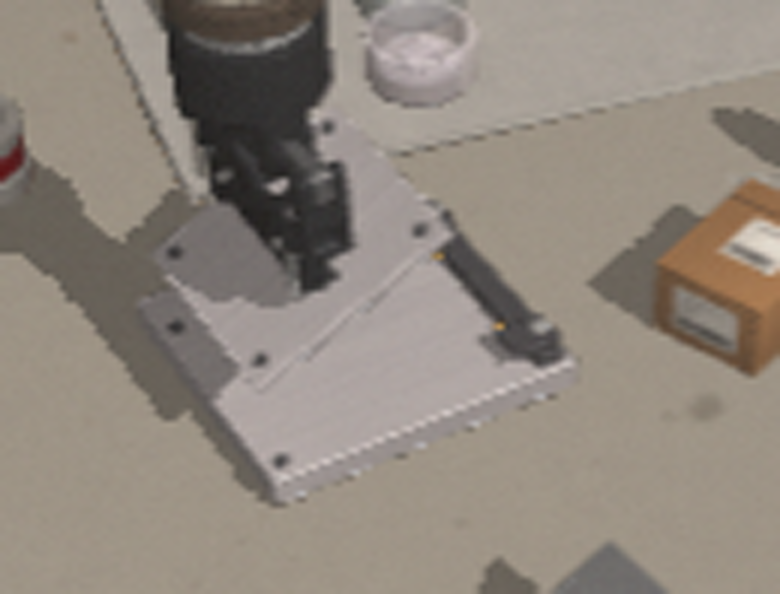

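View pics/top4.png

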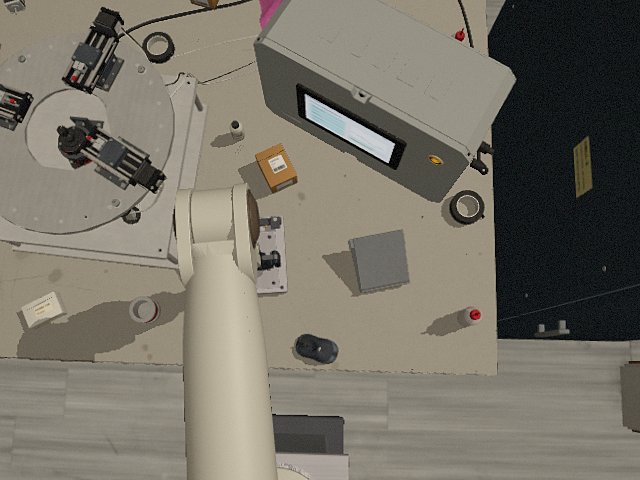

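```bash
python3 -m handwheel '[[[0,0,0.3],0],[[0,0,0.4],0],[[0,0,0.3],0],[[0,0,0.1],0],[[0,0,0],0]]';python3 -m handwheel '[[[0,0,0.05],0],[[0,0,0.05],0],[[0,0,0.05],0],[[0,0,0],0]]'
```

```text
time: 9.65
eef_pos: [0.5505, 0.0687, 0.0778]
tcp_rot: [-0.0, -0.049, 0.999, -0.0]
contact_force: [0.6, 0.9, -4.1]
opening: 0.921
time: 10.15
eef_pos: [0.5506, 0.0688, 0.072]
tcp_rot: [-0.0, -0.049, 0.999, -0.0]
contact_force: [0.8, 0.2, -4.2]
opening: 0.927
```

```bash
python3 -m handwheel '[[[0,0,0.04],0],[[0,0,0.04],0],[[0,0,0],0]]';python3 -m handwheel '[[[0,0,0.04],0],[[0,0,0.04],0],[[0,0,0],0]]'
```

```text
time: 10.52
eef_pos: [0.5506, 0.0688, 0.0687]
tcp_rot: [-0.0, -0.049, 0.999, -0.0]
contact_force: [-0.7, -0.1, -4.8]
opening: 0.923
time: 10.9
eef_pos: [0.5506, 0.0688, 0.0655]
tcp_rot: [-0.0, -0.049, 0.999, -0.0]
contact_force: [0.2, -0.4, -3.5]
opening: 0.928
```

```bash
python3 -m handwheel '[[[0,0,0.04],0],[[0,0,0.04],0],[[0,0,0],0]]';python3 -m handwheel '[[[0,0,0.04],0],[[0,0,0.04],0],[[0,0,0],0]]'
```

```text
time: 11.28
eef_pos: [0.5513, 0.0689, 0.0639]
tcp_rot: [0.001, -0.049, 0.999, 0.0]
contact_force: [-2.3, 0.8, 6.5]
opening: 0.922
time: 11.65
eef_pos: [0.5533, 0.0691, 0.0626]
tcp_rot: [0.004, -0.049, 0.999, 0.0]
contact_force: [2.7, -0.8, 13.7]
opening: 0.928
```

```bash
python3 -m handwheel '[[[-0.09,0,0],0],[[-0.09,0,0.01],0],[[0,0,0],0]]';python3 -m handwheel '[[[-0.09,0,0.08],0],[[-0.09,0,0.08],0],[[0,0,0],0]]'
```

```text
time: 12.02
eef_pos: [0.5581, 0.0696, 0.0599]
tcp_rot: [0.0, -0.049, 0.999, 0.0]
contact_force: [-3.5, -0.9, 7.6]
opening: 0.924
time: 12.4
eef_pos: [0.566, 0.0704, 0.0535]
tcp_rot: [0.001, -0.049, 0.999, 0.0]
contact_force: [0.8, -0.0, 5.4]
opening: 0.926
```

Rotating as intended. Continue along the arc.

```bash
python3 -m handwheel '[[[-0.08,0,0.09],0],[[-0.08,0,0.09],0],[[0,0,0],0]]';python3 -m handwheel '[[[-0.07,0,0.09],0],[[-0.07,0,0.09],0],[[0,0,0],0]]'; python3 - <<'E'
from h import *
from bench import read_camera,manip
for n in("scene",): cv2.imwrite(f"pics/{n}5.png",read_camera(n)[:,:,::-1])
b=cv2.imread("pics/scene5.png")
cv2.imwrite("pics/d6.png",cv2.resize(b[180:280,225:325],None,fx=6,fy=6,interpolation=2))
E
```

```text
time: 12.78
eef_pos: [0.5728, 0.071, 0.0465]
tcp_rot: [0.002, -0.049, 0.999, 0.0]
contact_force: [3.1, -0.3, 5.3]
opening: 0.922
time: 13.15
eef_pos: [0.5782, 0.0715, 0.0391]
tcp_rot: [0.001, -0.049, 0.999, 0.0]
contact_force: [1.8, 0.4, 4.5]
opening: 0.927
```

View pics/d6.png

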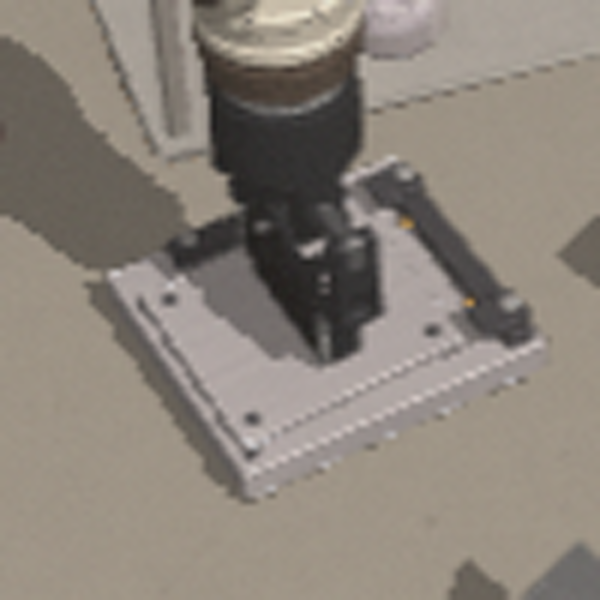

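```bash
python3 -m handwheel '[[[-0.02,0,0.05],0],[[0,0,0.05],0],[[0,0,0],0]]';python3 -m handwheel '[[[0,0,0.04],0],[[0,0,0],0]]'
```

```text
time: 13.58
eef_pos: [0.58, 0.0717, 0.0359]
tcp_rot: [0.003, -0.049, 0.999, 0.0]
contact_force: [7.0, 0.5, 8.2]
opening: 0.924
time: 13.82
eef_pos: [0.5803, 0.0718, 0.0347]
tcp_rot: [0.003, -0.049, 0.999, 0.0]
contact_force: [6.2, 1.4, 8.8]
opening: 0.922
```

```bash
python3 -m handwheel '[[[0.02,0,0.04],0],[[0,0,0],0]]';python3 -m handwheel '[[[0,0,0.04],0],[[0,0,0],0]]'; python3 - <<'E'
from h import *
from bench import read_camera,manip
for n in("scene",): cv2.imwrite(f"pics/{n}6.png",read_camera(n)[:,:,::-1])
b=cv2.imread("pics/scene6.png")
cv2.imwrite("pics/d7.png",cv2.resize(b[190:270,235:315],None,fx=7,fy=7,interpolation=2))
E
```

```text
time: 14.08
eef_pos: [0.5803, 0.0718, 0.0345]
tcp_rot: [0.004, -0.049, 0.999, 0.0]
contact_force: [5.0, -0.1, 16.3]
opening: 0.919
time: 14.32
eef_pos: [0.5804, 0.0718, 0.0345]
tcp_rot: [0.005, -0.049, 0.999, 0.0]
contact_force: [0.3, -1.7, 28.2]
opening: 0.926
```

View pics/d7.png

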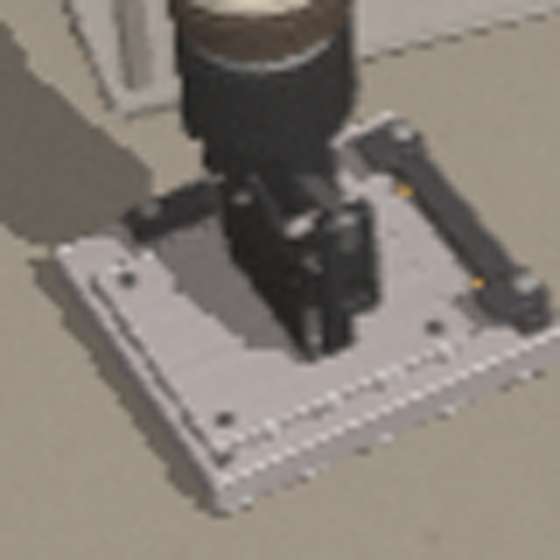

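```bash
python3 -m handwheel '[[[0,0,-0.06],0],[[0,0,-0.05],0],[[0,0,0],0]]';python3 -m handwheel '[[[-0.05,0,0],0],[[-0.05,0,0],0],[[-0.05,0,0],0],[[-0.05,0,0],0],[[0,0,0],0]]'
```

```text
time: 14.75
eef_pos: [0.5777, 0.0716, 0.0345]
tcp_rot: [0.001, -0.049, 0.999, 0.0]
contact_force: [2.0, 0.6, 7.6]
opening: 0.924
time: 15.38
eef_pos: [0.5842, 0.0723, 0.0345]
tcp_rot: [-0.001, -0.049, 0.999, 0.0]
contact_force: [-6.9, -1.1, 13.4]
opening: 0.925
```

```bash
python3 -m handwheel '[[[0,0,-0.03],0],[[-0.03,0,0],0],[[-0.03,0,0],0],[[0,0,0],0]]';python3 -m handwheel '[[[-0.03,0,0],0],[[-0.03,0,0],0],[[0,0,0],0]]'
```

```text
time: 15.88
eef_pos: [0.5872, 0.0725, 0.0346]
tcp_rot: [-0.0, -0.049, 0.999, -0.0]
contact_force: [-2.6, 0.6, 1.2]
opening: 0.919
time: 16.25
eef_pos: [0.5898, 0.0727, 0.0346]
tcp_rot: [-0.0, -0.049, 0.999, -0.0]
contact_force: [-0.0, 0.4, -1.6]
opening: 0.925
```

```bash
python3 -m handwheel '[[[-0.03,0,0],0],[[-0.03,0,0],0],[[0,0,0],0]]';python3 -m handwheel '[[[-0.025,0,0],0],[[-0.025,0,0],0],[[0,0,0],0]]'
```

```text
time: 16.62
eef_pos: [0.5922, 0.0729, 0.0347]
tcp_rot: [0.0, -0.049, 0.999, -0.0]
contact_force: [0.7, -1.2, -3.2]
opening: 0.928
time: 17.0
eef_pos: [0.5942, 0.0731, 0.0348]
tcp_rot: [-0.0, -0.049, 0.999, -0.0]
contact_force: [0.2, -1.2, -3.9]
opening: 0.924
```

```bash
python3 -m handwheel '[[[-0.02,0,0.015],0],[[-0.02,0,0],0],[[0,0,0],0]]';python3 -m handwheel '[[[-0.02,0,0],0],[[-0.02,0,0],0],[[0,0,0],0]]'
```

```text
time: 17.38
eef_pos: [0.5958, 0.0733, 0.0346]
tcp_rot: [0.0, -0.049, 0.999, 0.0]
contact_force: [-1.1, 0.7, 0.9]
opening: 0.924
time: 17.75
eef_pos: [0.5974, 0.0735, 0.0345]
tcp_rot: [0.0, -0.049, 0.999, 0.0]
contact_force: [-2.7, 0.2, 3.4]
opening: 0.926
```

```bash
python3 -m handwheel '[[[-0.02,0,-0.005],0],[[-0.01,0,0],0],[[0,0,0],0]]';python3 -m handwheel '[[[-0.015,0,0],0],[[-0.015,0,0],0],[[0,0,0],0]]'; python3 - <<'E'
from h import *
from bench import read_camera,manip
for n in("scene",): cv2.imwrite(f"pics/{n}7.png",read_camera(n)[:,:,::-1])
b=cv2.imread("pics/scene7.png")
cv2.imwrite("pics/d8.png",cv2.resize(b[190:270,235:315],None,fx=7,fy=7,interpolation=2))
E
```

```text
time: 18.12
eef_pos: [0.5985, 0.0736, 0.0345]
tcp_rot: [0.0, -0.049, 0.999, 0.0]
contact_force: [-2.4, -0.1, 3.2]
opening: 0.925
time: 18.5
eef_pos: [0.5997, 0.0737, 0.0345]
tcp_rot: [0.0, -0.049, 0.999, 0.0]
contact_force: [-3.5, -0.4, 4.3]
opening: 0.92
```

View pics/d8.png

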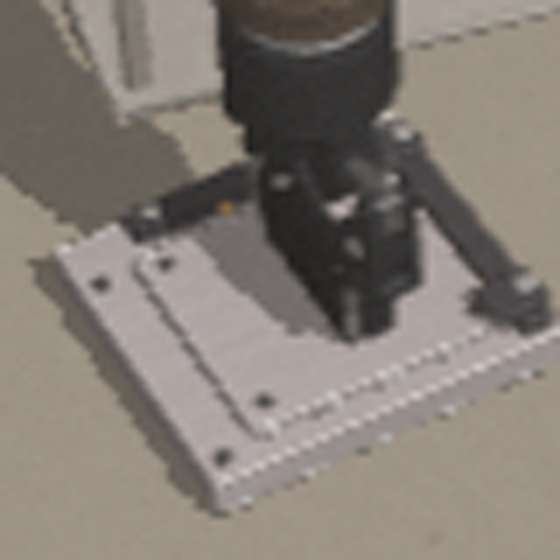

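```bash
python3 -m handwheel '[[[-0.015,0,0],0],[[-0.015,0,0],0],[[0,0,0],0]]';python3 -m handwheel '[[[-0.015,0,-0.005],0],[[-0.015,0,0],0],[[0,0,0],0]]'
```

```text
time: 18.92
eef_pos: [0.6009, 0.0738, 0.0345]
tcp_rot: [0.0, -0.049, 0.999, 0.0]
contact_force: [-3.6, -0.3, 5.2]
opening: 0.925
time: 19.3
eef_pos: [0.6019, 0.0739, 0.0346]
tcp_rot: [-0.0, -0.049, 0.999, -0.0]
contact_force: [-4.6, -0.2, 3.6]
opening: 0.93
```

```bash
python3 -m handwheel '[[[-0.015,0,-0.005],0],[[-0.015,0,0],0],[[0,0,0],0]]';python3 -m handwheel '[[[-0.015,0,0],0],[[-0.015,0,0],0],[[0,0,0],0]]'
```

```text
time: 19.68
eef_pos: [0.6019, 0.0739, 0.0346]
tcp_rot: [-0.001, -0.049, 0.999, -0.0]
contact_force: [-11.1, -2.0, 6.1]
opening: 0.924
time: 20.05
eef_pos: [0.6019, 0.0738, 0.0347]
tcp_rot: [-0.003, -0.049, 0.999, -0.0]
contact_force: [-17.3, -2.4, 10.8]
opening: 0.928
```

```bash
python3 -m handwheel '[[[0.045,0,0],0],[[0,0,0],0]]';python3 -m handwheel '[[[0,0.03,0],0],[[0,0.03,0],0],[[0,0.03,0],0],[[0,0,0],0]]'; python3 -c "
from bench import manip
s=manip.state();print(s['wrist_torque'],s['eef_pos'],s['contact_force'])"
```

```text
time: 20.3
eef_pos: [0.6019, 0.0739, 0.0346]
tcp_rot: [-0.001, -0.049, 0.999, -0.0]
contact_force: [-7.5, -1.3, 4.1]
opening: 0.925
time: 20.8
eef_pos: [0.6016, 0.076, 0.0347]
tcp_rot: [-0.001, -0.048, 0.999, -0.001]
contact_force: [-8.2, -8.0, 6.0]
opening: 0.925
[-1.24661769  1.26220542  0.00781557] [0.60157648 0.07599136 0.03471421] [-8.15965342 -8.00199394  5.99318285]
```

```bash
python3 -m handwheel '[[[0.01,0.03,-0.01],0],[[0,0.03,0],0],[[0,0,0],0]]';python3 -m handwheel '[[[0,0.03,0],0],[[0,0.03,0],0],[[0,0,0],0]]'
```

```text
time: 21.18
eef_pos: [0.6013, 0.0791, 0.0348]
tcp_rot: [-0.001, -0.049, 0.999, -0.001]
contact_force: [-4.6, -5.5, 0.1]
opening: 0.926
time: 21.55
eef_pos: [0.6011, 0.0814, 0.0347]
tcp_rot: [-0.001, -0.049, 0.999, -0.001]
contact_force: [-4.0, -4.3, 1.8]
opening: 0.925
```

```bash
python3 -m handwheel '[[[0,0.02,0],0],[[0,0.02,0],0],[[0,0,0],0]]';python3 -m handwheel '[[[0,0.02,0],0],[[0,0.015,0],0],[[0,0,0],0]]'
```

```text
time: 21.92
eef_pos: [0.6009, 0.0829, 0.0347]
tcp_rot: [-0.001, -0.049, 0.999, -0.001]
contact_force: [-3.7, -4.7, 1.7]
opening: 0.925
time: 22.3
eef_pos: [0.6008, 0.0843, 0.0348]
tcp_rot: [-0.001, -0.049, 0.999, -0.001]
contact_force: [-4.6, -4.7, 1.6]
opening: 0.925
```

```bash
python3 -m handwheel '[[[0,0.015,0],0],[[0,0.015,0],0],[[0,0,0],0]]';python3 -m handwheel '[[[0,0.015,0],0],[[0,0.015,0],0],[[0,0,0],0]]'
```

```text
time: 22.68
eef_pos: [0.6008, 0.0847, 0.0348]
tcp_rot: [-0.0, -0.048, 0.999, -0.002]
contact_force: [-4.6, -9.1, 1.5]
opening: 0.927
time: 23.05
eef_pos: [0.6008, 0.0847, 0.035]
tcp_rot: [-0.0, -0.048, 0.999, -0.003]
contact_force: [-4.4, -15.3, 3.0]
opening: 0.927
```

```bash
python3 -m handwheel '[[[-0.02,0,0],0],[[-0.02,0,0],0],[[-0.01,0,0],0],[[0,0,0],0]]';python3 -m handwheel '[[[0.025,-0.025,0],0],[[0.03,-0.025,0],0],[[0,0,0],0]]'
```

```text
time: 23.55
eef_pos: [0.6007, 0.0848, 0.0349]
tcp_rot: [-0.002, -0.048, 0.999, -0.003]
contact_force: [-16.4, -16.9, 9.4]
opening: 0.923
time: 23.92
eef_pos: [0.6008, 0.0847, 0.0347]
tcp_rot: [-0.0, -0.049, 0.999, -0.001]
contact_force: [-2.3, -6.1, -0.2]
opening: 0.927
```

```bash
python3 -m handwheel '[[[0,-0.02,0],0],[[0,0,0],0]]';python3 -m handwheel '[[[0,0,0],0],[[0,0,0],0],[[0,0,0],0],[[0,0,0],0]]' 85.4; python3 - <<'E'
from h import *
from bench import read_camera,manip
for n in("scene",): cv2.imwrite(f"pics/{n}8.png",read_camera(n)[:,:,::-1])
b=cv2.imread("pics/scene8.png")
cv2.imwrite("pics/d9.png",cv2.resize(b[190:270,235:315],None,fx=7,fy=7,interpolation=2))
E
```

```text
time: 24.18
eef_pos: [0.6008, 0.0846, 0.0348]
tcp_rot: [-0.0, -0.049, 0.999, -0.0]
contact_force: [-1.7, -3.3, -2.2]
opening: 0.927
time: 24.68
eef_pos: [0.6011, 0.085, 0.0354]
tcp_rot: [0.0, -0.049, 0.999, 0.0]
contact_force: [0.1, 1.5, 0.8]
opening: 1.0
```

View pics/d9.png

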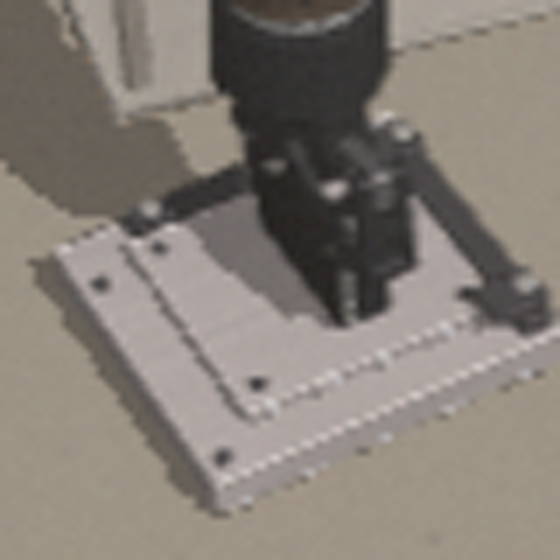

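```bash
python3 -m handwheel '[[[0,0,-0.1],0],[[0,0,-0.3],0],[[0,0,-0.5],0],[[0,0,-0.8],0],[[0,0,-0.8],0],[[0.5,0,-0.5],0],[[0.9,-0.6,0],0],[[0.9,-0.9,0],0],[[0.9,-0.9,0],0],[[0.2,-0.9,0],0],[[0,-0.7,0],0],[[0,0,0],0]]'; python3 - <<'E'
from h import *
from bench import read_camera,manip
for n in("scene","top"): cv2.imwrite(f"pics/{n}9.png",read_camera(n)[:,:,::-1])
b=cv2.imread("pics/scene9.png");a=cv2.imread("pics/top9.png")
cv2.imwrite("pics/e1.png",cv2.resize(b[200:270,235:325],None,fx=8,fy=8,interpolation=2))
cv2.imwrite("pics/e2.png",cv2.resize(a[205:305,200:300],None,fx=6,fy=6,interpolation=2))
E
```

```text
time: 26.22
eef_pos: [0.4813, -0.0891, 0.1563]
tcp_rot: [0.001, -0.048, 0.999, -0.0]
contact_force: [0.4, 0.4, -0.3]
opening: 0.999
```

View pics/e1.png

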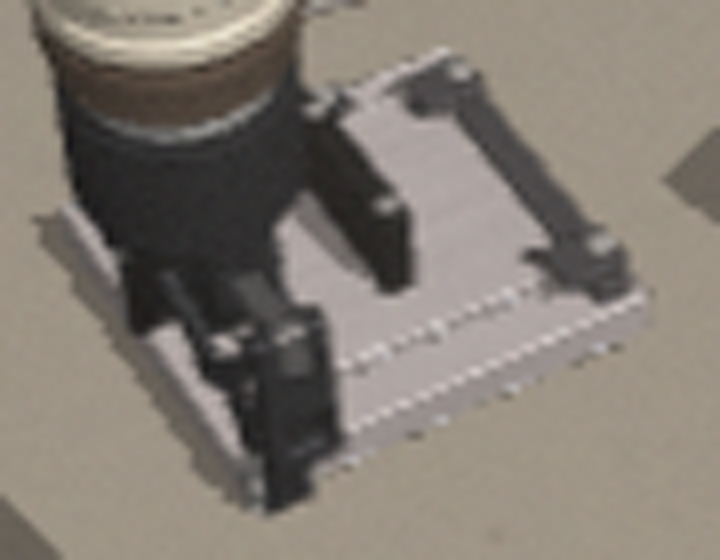

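View pics/e2.png

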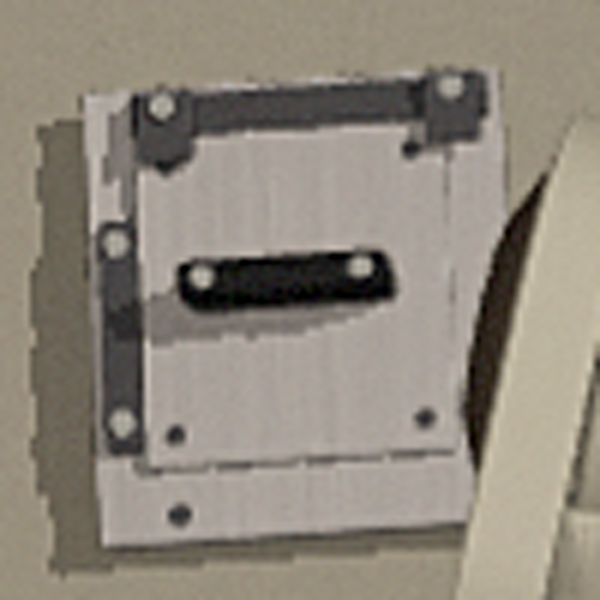

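```bash
python3 - <<'E'
from h import *
for k,n in((0,"top"),(9,"top"),(0,"scene"),(9,"scene")):
    a=cv2.imread(f"pics/{n}{k}.png");x0,y0,x1,y1=(200,205,300,305) if n=="top" else (235,200,325,270)
    h=cv2.cvtColor(a[y0:y1,x0:x1],cv2.COLOR_BGR2HSV)
    m=(h[...,0]>10)&(h[...,0]<32)&(h[...,1]>110)&(h[...,2]>70)
    ys,xs=np.nonzero(m);print(n,k,[(x+x0,y+y0) for x,y in zip(xs,ys)][:20])
top=crop([(143,466),(456,452),(176,435),(426,418),(203,278),(362,267),(411,149)],6,200,205)
P0=np.array([(-65,60,8),(-65,-60,8),(-53.2,48.1,8),(-53.2,-48.1,8),(0,30,50),(0,-30,50),(53.2,-48.1,8)])/1e3
s=least_squares(lambda q:(proj("top",P0@R.from_euler('z',q[2]).as_matrix().T+[q[0],q[1],.028])-top+[-.14,.33]).ravel(),[.595,.085,.1])
q=s.x;c,d=np.cos(.0984),np.sin(.0984);e=q[:2]-[.5927,.0817]
print(q.round(4),s.fun.round(1),"sub",c*e[0]+d*e[1],-d*e[0]+c*e[1])
from bench import manip;print(manip.state()["time"],manip.state()["contact_force"])
E
```

```text
top 0 [(np.int64(265), np.int64(225)), (np.int64(266), np.int64(225)), (np.int64(267), np.int64(225)), (np.int64(265), np.int64(226)), (np.int64(266), np.int64(226)), (np.int64(267), np.int64(226)), (np.int64(235), np.int64(227)), (np.int64(236), np.int64(227)), (np.int64(237), np.int64(227)), (np.int64(236), np.int64(228)), (np.int64(237), np.int64(228)), (np.int64(223), np.int64(260)), (np.int64(224), np.int64(260)), (np.int64(223), np.int64(261)), (np.int64(224), np.int64(261)), (np.int64(225), np.int64(261)), (np.int64(223), np.int64(262))]
top 9 []
scene 0 [(np.int64(292), np.int64(217)), (np.int64(293), np.int64(217)), (np.int64(266), np.int64(219)), (np.int64(267), np.int64(219)), (np.int64(303), np.int64(230))]
scene 9 []
[0.5956 0.0838 0.0916] [ 0.3  0.2  0.2 -0.5 -0.2  0.  -0.2  0.4 -0.2 -0.3 -0.1 -0.   0.3  0.2] sub 0.0031172121837069727 0.0018366535111689023
26.325 [ 0.23808067 -0.50174012  0.38457707]
```

```bash
python3 -c "
from bench import job
print(job.close_job())"
```

```text
the job is handed in; nothing more can be done
None
```

I moved the fixture plate from the stand to the sub-base, slid it home against both stops, released it and handed the job in at about 26.3 s. No verdict was reported.

**What I did:**
- I gripped the bar by its two ends. The tool cannot tilt, so I carried the plate still at its 30° slope.
- I set the plate's low edge on the block and swung it down flat, just in front of the clips.
- I slid it back in 0.4–1.2 mm steps until it met the back stop, then left until it met the side stop. The tool force read at most about 17 N on either stop, against the 45 N limit.
- I eased the forces to about 2–3 N before opening the fingers, then moved the arm clear.

**Last checks:**
- **Pins:** no brass is visible at any of the three in the top view. The scene view agrees for the two back pins, but the gripper hid the side pin there. I could not read the pins' travel itself.
- **Plate position:** the top-view fit puts it at x ≈ 3 mm, y ≈ 2 mm in the sub-base frame, inside the allowed range.
- **Level:** the downward force rose sharply as the plate came flat, and it looks flat in the pictures. I did not measure the angle itself.
- **Square to the stops:** the image fits gave a yaw of 0.092 rad for the plate and 0.097–0.101 rad for the sub-base. That difference is about the size of the measuring error, and it would leave a gap of at most about 0.7 mm at one back pin. The near-zero twist at the wrist while the plate pressed on the back stop suggests it sat square.
- **Bystanders:** the arm kept clear of the carton, bottle and cup, and they looked unmoved in the last full top picture I viewed, at about 9 s. I did not measure them again at the end.

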